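# Set up a tray blank and pack the full tin of eyelets

### The job

Fold all four walls of the grey-board tray up until they come to their stop and stand upright. Then pack the full one of the three look-alike tins, which only its weight gives away (the other two are half used and nearly empty): set it down upright on the floor of the tray. Leave the other two tins standing where they were, do not drop or tip any tin, and do not disturb the spool, the glue gun or the scissors.

Things in the scene. Friction and masses are not known exactly. Their poses are not given: they have to be found in the camera images.
- tray: V-grooved grey-board tray blank on a dark rubber mat (260 x 300 x 2 mm), both stuck to the table. Origin: centre of the mat's underside (z = 0); x to the far wall, y to the left wall, z up. Floor board 106 (x) by 146 mm (y), its top 5 mm above the table. Four hinged walls, 60 mm high, 3 mm thick, hinge lines 2 mm above the table at x = +-53 mm (far, near), y = +-73 mm (left, right).
- wall_far (a joint): fold angle of the far (+x) wall, 146 mm long: 0 = flat outward, 1.571 = upright; starts at 0.45 to 0.8, leaning outward. Upright is a hard stop (the V-groove closes). The groove is stiff: the wall stays where it is left and takes about 0.5 to 2 N at its top edge to move. A finger outside that carries the edge inward and up along its arc raises it; pushed level while low it may jam
- wall_near (a joint): fold angle of the near (-x) wall, 146 mm long, same meaning, start and behaviour
- wall_left (a joint): fold angle of the left (+y) wall, 100 mm long, same meaning, start and behaviour
- wall_right (a joint): fold angle of the right (-y) wall, 100 mm long, same meaning, start and behaviour
- edge_far (a point): middle of the top (free) edge of the far wall, 60 mm from its hinge line, in mid thickness. With all walls upright their outer faces stand in the hinge planes and the inside is 100 (x) by 140 mm (y)
- edge_near (a point): middle of the top (free) edge of the near wall
- edge_left (a point): middle of the top (free) edge of the left wall
- edge_right (a point): middle of the top (free) edge of the right wall
- tin_a: closed round metal tin, lighter slip lid, 62 mm diameter (lid 64), 55 mm high, standing on the table; origin: centre of its underside, z up. The three tins look the same. One (any of them) is full, 0.40 to 0.55 kg in all; one is half used, 0.19 to 0.25 kg; one nearly empty, 0.08 to 0.10 kg. The lid holds and hides the contents. A grip of 30 to 40 N holds it
- tin_b: a second tin, outwardly the same as tin_a
- tin_c: a third tin, outwardly the same as tin_a
- spool: bystander: spool of gold trim with black flanges, 60 mm diameter, 55 mm high, standing on end; origin: centre of its underside
- glue_gun: bystander: black hot-glue gun lying on its side, about 220 x 120 mm, 33 mm high; origin: under the middle of its barrel, x along the barrel to the nozzle, handle to +y
- scissors: bystander: scissors lying flat, 175 x 75 mm, 8 mm high; origin: under the pivot, x to the blade tips
Mind the look-alikes: they are no part of the job. What is shaped like the tin_b but green or turquoise is not meant.

How it is judged:
On the way:
1. all four walls are folded up to their stop, with no tin over the tray yet (value of joint each of wall_far, wall_near, wall_left, wall_right above 1.45 rad and horizontal distance between each of tin_a, tin_b, tin_c and tray above 0.12 m), for 0.2 s.
At the end, for the whole second after the job is handed in: All four walls are up (fold angle over 1.45 rad); the full tin stands upright (within 0.12 rad) and at rest on the tray floor, between the walls, its weight (over 3.3 N) borne by the tray; the other two tins stand upright and at rest within 50 mm of where they began (value of joint each of wall_far, wall_near, wall_left, wall_right above 1.45 rad and ((x of tin_a in the frame of tray between -0.025 and 0.025 m and y of tin_a in the frame of tray between -0.045 and 0.045 m and z of tin_a in the frame of tray below 0.009 m and angle between each of tin_a, tin_b, tin_c's own z axis and vertical below 0.12 rad and linear speed of each of tin_a, tin_b, tin_c below 0.03 m/s and contact force between tin_a and tray above 3.3 N and distance of each of tin_b, tin_c from where it was at the start of the episode below 0.05 m) or (x of tin_b in the frame of tray between -0.025 and 0.025 m and y of tin_b in the frame of tray between -0.045 and 0.045 m and z of tin_b in the frame of tray below 0.009 m and angle between each of tin_b, tin_a, tin_c's own z axis and vertical below 0.12 rad and linear speed of each of tin_b, tin_a, tin_c below 0.03 m/s and contact force between tin_b and tray above 3.3 N and distance of each of tin_a, tin_c from where it was at the start of the episode below 0.05 m) or (x of tin_c in the frame of tray between -0.025 and 0.025 m and y of tin_c in the frame of tray between -0.045 and 0.045 m and z of tin_c in the frame of tray below 0.009 m and angle between each of tin_c, tin_a, tin_b's own z axis and vertical below 0.12 rad and linear speed of each of tin_c, tin_a, tin_b below 0.03 m/s and contact force between tin_c and tray above 3.3 N and distance of each of tin_a, tin_b from where it was at the start of the episode below 0.05 m))); the robot touches nothing.
It fails at once if a tin is tipped by more than 0.6 rad (angle between any of tin_a, tin_b, tin_c's own z axis and vertical above 0.6 rad).
It fails at once if a tin is dropped: faster than 0.6 m/s within 25 mm of the table ((linear speed of tin_a above 0.6 m/s and height (world z) of tin_a below 0.025 m) or (linear speed of tin_b above 0.6 m/s and height (world z) of tin_b below 0.025 m) or (linear speed of tin_c above 0.6 m/s and height (world z) of tin_c below 0.025 m)).
It fails at once if the spool, the glue gun or the scissors are moved by more than 30 mm (distance of any of spool, glue_gun, scissors from where it was at the start of the episode above 0.03 m).
It also fails if it takes over 72 s, if anything falls off the work surface, if the arm or the gripper's body presses on something with over 40 N, if the wrist force passes 120 N, or if a joint passes its speed limit or range.

### The arm

A 6-joint arm with a two-finger parallel gripper is mounted at the origin on the work surface. World frame = base frame: x ahead of the robot, y to its left, z up, the work surface at z = 0. Lengths are in m, angles in rad, forces in N, time in s.
With the tool pointing down it reaches from about 0.425 to 0.95 m from the base axis. Payload 3.5 kg.
Tool frame: the origin (TCP) lies midway between the tips of the shut fingers; the grasp point (between the pads) lies 19 mm behind it; z points along the fingers, y is the line along which they close (so a half turn about z gives the same grasp; the last joint's range is limited). The gripper opens to 85 mm and grips with 20 to 120 N. Pads are 22 mm wide; open, the fingers measure 114 mm over their backs; the gripper's body (76 mm by 85 mm) begins 54 mm behind the grasp point. The pads swing forward as they close: fully open they stand 13 mm farther back than shut.
Start: joints at [-1.351, 0.286, 1.577, -0, 1.279, -0.15], TCP at [0.244, -0.629, 0.231] pointing down, gripper open.
Joint ranges: [-2.77, 2.77], [-0.9, 2.22], [0.21, 2.48], [-1.53, 4.67], [0.24, 2.81], [-2.84, 2.84]. Speed limits (rad/s): [2.79, 2.79, 3.14, 3.14, 3.14, 3.14].

### API

Orientations are given as a rotation vector (axis times angle).
In Python, from rig import robot, viewer, workorder, finder gives the robot as it stands. The module is installed in compiled form; this text tells all that it offers.
- The arm moves only by the tool send_rows, never from a script. Its argument "series" is a list of rows, each an object with "slide": the shift along the world's x, y, z in cm, a list of three; "delta_rot": the turn, a rotation vector about the world's x, y, z in rad, a list of three; "jaw": the opening, from 0 (shut) to 1 (fully open). A call has 1 to 20 rows; each row is the pose to reach, as a shift and turn from the pose commanded when the call began; what a row does not reach only later rows make up. A row lasts 1/8 s, in which the tool goes at most 62.5 mm and 10.7 degrees, less where a joint would pass 70% of its speed; a pose out of reach is approached as far as the arm can. A call with a gripper value outside its range is refused whole. The fingers move at their own pace and stop on an object; the grip force is fixed at half the most. Time passes only in rows, so rows that repeat a pose let the fingers close. It gives the time, the measured TCP pose, the force, the opening and the grip force at its end, in the units of the state.
- robot.read_state(): the state, without advancing time (a new reading comes with each control period).
- viewer.grab_frame(name): name is "scene" or "top" or "wrist"; returns a dict with "img" (420x560x3 uint8, red, green, blue), "range_z" (420x560 float32, m along the optical axis (not along the pixel's ray), 0 where there is no reading), "fovy" (degrees; the focal length in pixels is half the picture's height over the tangent of half this angle, whatever the lens; pixels are square), "cx", "cy" (the principal point, pixels), "dist" ([k1, k2, p1, p2, k3] as OpenCV has them; the pictures are not rectified), "R" (3x3) and "t" (3): a world point X has camera coordinates R X + t. Camera axes: x right, y down, z forward; pixel columns grow to the right and rows downward; lengths in m; the calibration is good to about 2 mm. A picture is of the moment at which its call begins.
- workorder.sign_off(): hands the job in; it is judged then, once.
Trained networks look in a picture, given as the dict that the camera call returned (one of the last four; its "shot" number tells which), for a name from the list of things; names that differ only in an ending like _2 or _b are one class to them, and where a whole thing is asked for, a point or a joint stands for the part that bears it (a point fixed in the world has none). Each returns a list of dicts, best first, with "p" (0 to 1); they miss things now and then, are a little off and sometimes report something else, mostly with a low value. They report only what shows in the picture. A call takes as long as a camera call. They do not tell look-alikes from the thing itself.
- finder.spot_in(picture, query): "point" ([column, row] in pixels, amid what is visible of it).
The state is a dict: "clock": time; "q": joint angles; "joint_velocities": joint speeds; "tau": joint torques, N m; "tcp_pos": TCP position; "ee_rot": TCP orientation; "wrist_force": force on the tool from outside, world axes, zero at the start; "ft_torque": the same for the moment, N m; "gripper_width": opening from 0.0 (shut) to 1.0 (fully open); "finger_force": force on a finger pad.
Only numpy, scipy, OpenCV 4.12 (cv2) and the standard library are available. Lean on these libraries where they do the work, as an engineer would, in place of code of your own. Each camera call takes 0.05 s, during which the arm holds its last target. There are 200 camera calls.

## Working session

There is one attempt and no reset: what is moved stays moved. The work goes in short steps, Python scripts to look and compute and a tool call to move; the robot and the scene stay as the last step left them, time stands still between calls to the robot, and variables do not carry over. Pictures are saved under pics/ and viewed, at most 10 in all, crops included, and the job is handed in when it is done.

Besides the shell and the picture viewer there is one more tool, called after ">>>" in YAML: its name, and indented under it one key for each argument. send_rows: Moves the arm, as the interface text tells. Its arguments: {"type":"object","properties":{"series":{"type":"array"}},"required":["series"]}

```bash
mkdir -p pics; cat > h.py <<'E'
import numpy as np, cv2
from rig import robot, viewer, workorder, finder
def K(f):
    h=f["img"].shape[0]; fl=h/2/np.tan(np.radians(f["fovy"])/2)
    return np.array([[fl,0,f["cx"]],[0,fl,f["cy"]],[0,0,1]])
def save(f,n): cv2.imwrite(f"pics/{n}.png",f["img"][:,:,::-1])
def ray(f,uv):
    p=cv2.undistortPoints(np.array([[uv]],float),K(f),np.array(f["dist"],float))[0,0]
    R=np.array(f["R"]);t=np.array(f["t"])
    return -R.T@t, R.T@np.array([p[0],p[1],1])
def atz(f,uv,z):
    o,d=ray(f,uv); return o+d*(z-o[2])/d[2]
def dep(f,uv):
    u,v=[int(round(a)) for a in uv]; r=f["range_z"][max(v-1,0):v+2,max(u-1,0):u+2]; r=r[r>0]
    o,d=ray(f,uv); return o+d*(np.median(r) if len(r) else np.nan)
def cloud(f):
    h,w=f["range_z"].shape; u,v=np.meshgrid(np.arange(w),np.arange(h))
    p=cv2.undistortPoints(np.stack([u,v],-1).reshape(-1,1,2).astype(float),K(f),np.array(f["dist"],float))[:,0]
    z=f["range_z"].reshape(-1,1); c=np.hstack([p*z,z]); R=np.array(f["R"])
    W=(c-np.array(f["t"]))@R; W[z[:,0]<=0]=np.nan
    return W.reshape(h,w,3)
E
python3 - <<'E'
from h import *
np.set_printoptions(precision=4,suppress=True)
s=robot.read_state(); print(s)
for n in ["top","scene"]:
    f=viewer.grab_frame(n); save(f,n+"0")
    print(n, "cam", -np.array(f["R"]).T@np.array(f["t"]))
    for q in ["tray","tin_a","spool","glue_gun","scissors","edge_far","edge_near","edge_left","edge_right"]:
        for r in finder.spot_in(f,q): 
            if r["p"]>0.2: print(q,round(r["p"],2),np.round(r["point"],1),dep(f,r["point"]))
E
```

```text
{'clock': 0.0, 'q': array([-1.351 ,  0.2872,  1.5782,  0.    ,  1.2786, -0.15  ]), 'joint_velocities': array([-0.0002,  0.0001,  0.    , -0.0008, -0.0006, -0.0005]), 'tau': array([  0.001 , -40.5978, -29.2628,  -0.0001,   0.0058,   0.    ]), 'tcp_pos': array([ 0.2439, -0.6287,  0.2299]), 'ee_rot': array([-3.0857, -0.5771,  0.0001]), 'wrist_force': array([-0.0962,  0.3287,  0.1788]), 'ft_torque': array([-0.0252, -0.028 , -0.0232]), 'finger_force': 0.0, 'gripper_width': 1.0028629990769569}
top cam [0.4232 0.0484 1.0745]
tray 0.86 [251.5 219.5] [0.5316 0.128  0.0038]
tin_a 0.96 [366.6 194.3] [ 0.5951 -0.1791  0.0543]
tin_a 0.82 [427.2 215.6] [ 0.5391 -0.3398  0.0548]
tin_a 0.73 [352.3 159.9] [ 0.6884 -0.1432  0.0532]
tin_a 0.7 [373.6 249.1] [ 0.4508 -0.1946  0.054 ]
spool 0.93 [407.1 157.6] [ 0.6957 -0.2914  0.0556]
spool 0.38 [242.4 189.5] [0.6122 0.1529 0.0209]
glue_gun 0.96 [122.1 197.6] [0.5871 0.4843 0.031 ]
glue_gun 0.49 [362.2 195.9] [ 0.5909 -0.1675  0.053 ]
scissors 0.8 [444.3 289.7] [ 0.3415 -0.3994  0.0067]
scissors 0.62 [124.  194.7] [0.5951 0.4792 0.0313]
edge_far 0.83 [244
[... 349 characters left out ...]
[ 0.7219 -0.1662  0.0539]
tin_a 0.91 [308.  310.6] [ 0.8045 -0.2106  0.055 ]
tin_a 0.81 [193.3 310.1] [ 0.554  -0.3628  0.0544]
tin_a 0.63 [201.6 260.7] [ 0.4721 -0.2173  0.0563]
tin_a 0.62 [243.1 277.3] [ 0.6014 -0.2041  0.0532]
spool 0.83 [254.5 324.1] [ 0.7102 -0.3164  0.0543]
glue_gun 0.78 [353.9 157.6] [0.6215 0.4609 0.034 ]
scissors 0.82 [131.3 295.8] [ 0.3568 -0.3927  0.0104]
edge_far 0.94 [306.1 213.2] [0.6089 0.1372 0.0201]
edge_near 0.73 [259.7 201.2] [0.4526 0.1124 0.0154]
edge_near 0.48 [271.  227.6] [0.5506 0.0224 0.0235]
edge_left 0.84 [289.8 187. ] [0.501  0.2217 0.0176]
edge_right 0.51 [131.1 296.9] [ 0.3578 -0.395   0.0087]
edge_right 0.5 [275.9 227.6] [0.5621 0.032  0.0213]
```

View pics/top0.png

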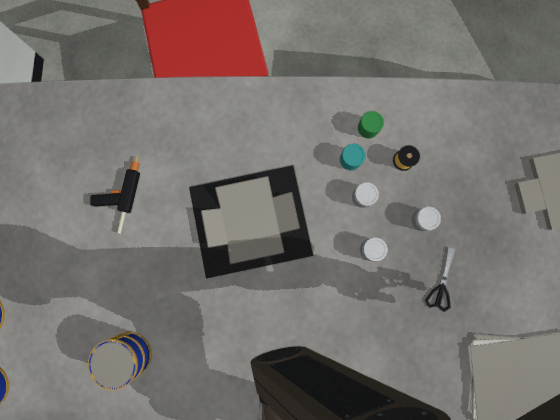

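View pics/scene0.png

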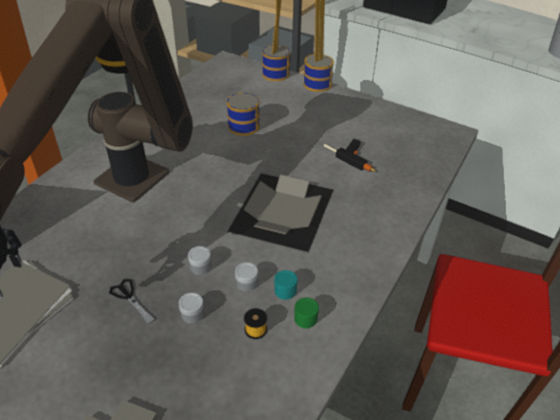

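The top view shows white tins at about (366,194), (428,218) and (375,249). Teal (352,156) and green (371,124) are decoys. The tray is at (250,220), turned by about 10°. Next I measure accurately.

```bash
cat > m.py <<'E'
from h import *
np.set_printoptions(precision=4,suppress=True)
for n in ["top","scene"]:
    f=viewer.grab_frame(n); im=f["img"].astype(int); W=cloud(f)
    # mat: dark, low, in tray area
    a=(im.max(2)<45)&(np.hypot(W[...,0]-.532,W[...,1]-.128)<.23)&(W[...,2]<.012)
    a=cv2.morphologyEx(a.astype(np.uint8),cv2.MORPH_OPEN,np.ones((3,3)))
    nn,l,st,_=cv2.connectedComponentsWithStats(a); k=1+np.argmax(st[1:,4])
    vs,us=np.where(l==k)
    P=np.array([atz(f,(u,v),.002)[:2] for u,v in zip(us,vs)]).astype(np.float32)
    r=cv2.minAreaRect(P); print(n,"mat",r, cv2.boxPoints(r).tolist())
    # tins: cloud points near lid height, circle fit
    for c in [(.597,-.178),(.541,-.338),(.452,-.196)]:
        m=(np.hypot(W[...,0]-c[0],W[...,1]-c[1])<.05)&(W[...,2]>.045)&(W[...,2]<.07)
        p=W[m]; (x,y),rad=cv2.minEnclosingCircle(p[:,:2].astype(np.float32)); print("tin",x,y,rad,np.median(p[:,2]),m.sum(), im[m].mean(0))
    np.savez(n+".npz",W=W,im=im)
E
python3 m.py
```

```text
top mat ((0.5288559198379517, 0.13330766558647156), (0.2565684914588928, 0.29690003395080566), 12.40824031829834) [[0.3716698884963989, 0.2507249116897583], [0.4354665279388428, -0.03923993930220604], [0.6860419511795044, 0.015890419483184814], [0.6222453117370605, 0.30585527420043945]]
tin 0.5979244709014893 -0.17839482426643372 0.03163217753171921 0.05379647339003914 442 [178.1697 180.4005 181.2602]
tin 0.5339469313621521 -0.34449562430381775 0.03316892683506012 0.05388853325062867 466 [175.1009 177.2468 178.0644]
tin 0.4515761435031891 -0.19824980199337006 0.032201025635004044 0.05373529922989844 475 [178.5663 180.7558 181.6505]
scene mat ((0.5255955457687378, 0.1310465931892395), (0.25640809535980225, 0.2968482971191406), 12.48145866394043) [[0.3683435022830963, 0.2482549548149109], [0.4324994385242462, -0.04157762974500656], [0.6828476190567017, 0.013838231563568115], [0.6186916828155518, 0.30367082357406616]]
tin 0.5948995351791382 -0.1823882758617401 0.03274060785770416 0.05291194359960344 355 [147.3746 151.1211 151.893 ]
tin 0.5309213995933533 -0.34715425968170166 0.033958520740270615 0.053475584460348 426 [145.3803 149.0775 149.9014]
tin 0.4504893124103546 -0.1995215117931366 0.03333530202507973 0.05390862768322741 329 [145.3769 149.0061 149.7599]
```

```bash
python3 - <<'E'
import numpy as np
c=np.array([.5272,.1322]); a=np.radians(12.45); R=np.array([[np.cos(a),-np.sin(a)],[np.sin(a),np.cos(a)]])
for n in ["top","scene"]:
    d=np.load(n+".npz"); W=d["W"]; im=d["im"]
    X=(W[...,:2]-c)@R; z=W[...,2]
    br=im.min(2)>55
    for nm,ax,sg,hl,w in [("far",0,1,.053,.06),("near",0,-1,.053,.06),("left",1,1,.073,.04),("right",1,-1,.073,.04)]:
        s=sg*X[...,ax]-hl; o=X[...,1-ax]
        m=(s>.003)&(s<.07)&(abs(o)<w)&br&(z>.005)
        p=np.polyfit(s[m],z[m]-.002,1)
        print(n,nm,m.sum(),"ang",np.arctan(p[0]),p[1],"edge s",np.percentile(s[m],98),"z",np.percentile(z[m],98), "expect a from s", np.arccos(min(1,np.percentile(s[m],98)/.06)))
print(R)
E
```

```text
top far 878 ang 0.45994372496666397 0.0018992589538203732 edge s 0.05492205442674336 z 0.031949427195262704 expect a from s 0.41437639504754764
top near 752 ang 0.5093339020579751 0.005152721136944861 edge s 0.04832698201332313 z 0.034726221362476224 expect a from s 0.6343624718189796
top left 543 ang 0.5925630044326713 0.0041101469912135195 edge s 0.047366338941375964 z 0.03886125584842723 expect a from s 0.66090183129704
top right 540 ang 0.44395899477543355 0.003967243150191156 edge s 0.05150304616341528 z 0.031489767014354776 expect a from s 0.5386848551461376
scene far 357 ang 0.46160949841448695 0.003954802700640972 edge s 0.05082198932035004 z 0.03304369919029343 expect a from s 0.5604177099599958
scene near 446 ang 0.5038646475858575 0.002626098129906953 edge s 0.05038602712394304 z 0.03433934475571753 expect a from s 0.5739421678041134
scene left 361 ang 0.5426482598368619 0.006032798263753236 edge s 0.048179885308992754 z 0.03925717137227118 expect a from s 0.6384875162794256
scene right 190 ang 0.4467684164738663 0.002226214272842043 edge s 0.057947949169204184 z 0.0330548822533162 expect a from s 0.262288370345481
[[ 0.97648451 -0.21558755]
 [ 0.21558755  0.97648451]]
```

```bash
cat > plan.py <<'E'
import numpy as np
c=np.array([.5272,.1322]); a=np.radians(12.45); R=np.array([[np.cos(a),-np.sin(a)],[np.sin(a),np.cos(a)]])
for nm,ax,sg,hl,r,t0 in [("right",1,-1,.073,.0145,.44),("far",0,1,.053,.011,.45),("left",1,1,.073,.0145,.55),("near",0,-1,.053,.011,.5)]:
    def pt(s,z):
        v=np.zeros(2); v[ax]=sg*(hl+r+s); w=c+R@v; return np.r_[w,z]
    p0=pt(.06*np.cos(t0)+.012,.1); p=[p0,pt(.06*np.cos(t0)+.012,.002+.06*np.sin(t0)-.011)]
    for t in np.linspace(t0,1.571,9): p.append(pt(.06*np.cos(t)-.001,.002+.06*np.sin(t)-.011+ .003*np.cos(t)))
    p.append(pt(-.003,.051)); p.append(pt(.02,.051)); p.append(pt(.03,.1))
    print(nm,np.round(p0,4)); print(np.round((np.array(p)-p0)*100,1).tolist(), np.round(p[-1],4))
E
python3 plan.py
```

```text
right [ 0.5604 -0.018   0.1   ]
[[0.0, 0.0, 0.0], [0.0, 0.0, -8.3], [-0.3, 1.3, -8.1], [-0.4, 1.7, -7.4], [-0.5, 2.2, -6.7], [-0.6, 2.8, -6.1], [-0.8, 3.4, -5.7], [-0.9, 4.2, -5.3], [-1.1, 4.9, -5.1], [-1.3, 5.7, -4.9], [-1.5, 6.6, -4.9], [-1.5, 6.8, -4.9], [-1.0, 4.5, -4.9], [-0.8, 3.5, 0.0]] [0.5525 0.0175 0.1   ]
far [0.6542 0.1602 0.1   ]
[[0.0, 0.0, 0.0], [0.0, 0.0, -8.3], [-1.3, -0.3, -8.0], [-1.7, -0.4, -7.3], [-2.2, -0.5, -6.7], [-2.8, -0.6, -6.1], [-3.4, -0.8, -5.7], [-4.2, -0.9, -5.3], [-4.9, -1.1, -5.1], [-5.7, -1.3, -4.9], [-6.5, -1.4, -4.9], [-6.7, -1.5, -4.9], [-4.5, -1.0, -4.9], [-3.5, -0.8, 0.0]] [0.619  0.1525 0.1   ]
left [0.4947 0.2793 0.1   ]
[[0.0, 0.0, 0.0], [0.0, 0.0, -7.8], [0.3, -1.3, -7.5], [0.4, -1.7, -6.9], [0.5, -2.2, -6.4], [0.6, -2.8, -5.9], [0.8, -3.4, -5.5], [0.9, -4.1, -5.2], [1.1, -4.8, -5.0], [1.2, -5.5, -4.9], [1.4, -6.3, -4.9], [1.4, -6.5, -4.9], [0.9, -4.2, -4.9], [0.7, -3.2, 0.0]] [0.5019 0.2469 0.1   ]
near [0.4016 0.1045 0.1   ]
[[0.0, 0.0, 0.0], [0.0, 0.0, -8.0], [1.3, 0.3, -7.8], [1.7, 0.4, -7.1], [2.2, 0.5, -6.5], [2.8, 0.6, -6.0], [3.4, 0.8, -5.6], [4.1, 0.9, -5.3], [4.9, 1.1, -5.0], [5.6, 1.2, -4.9], [6.4, 1.4, -4.9], [6.6, 1.5, -4.9], [4.4, 1.0, -4.9], [3.4, 0.7, 0.0]] [0.4354 0.1119 0.1   ]
```

>>> send_rows:
  series:
    - {"slide": [5,12,0],"delta_rot": [0,0,-0.152],"jaw": 0}
    - {"slide": [10,18,0],"delta_rot": [0,0,-0.152],"jaw": 0}
    - {"slide": [15,24,0],"delta_rot": [0,0,-0.152],"jaw": 0}
    - {"slide": [19,30,0],"delta_rot": [0,0,-0.152],"jaw": 0}
    - {"slide": [23,36,0],"delta_rot": [0,0,-0.152],"jaw": 0}
    - {"slide": [26,42,0],"delta_rot": [0,0,-0.152],"jaw": 0}
    - {"slide": [29,48,0],"delta_rot": [0,0,-0.152],"jaw": 0}
    - {"slide": [31,54,0],"delta_rot": [0,0,-0.152],"jaw": 0}
    - {"slide": [31.8,60,0],"delta_rot": [0,0,-0.152],"jaw": 0}
    - {"slide": [31.8,60,0],"delta_rot": [0,0,-0.152],"jaw": 0}
    - {"slide": [31.8,60,0],"delta_rot": [0,0,-0.152],"jaw": 0}

```text
clock: 2.48
tcp_pos: [0.5625, -0.0272, 0.2317]
ee_rot: [3.123, 0.342, 0.001]
wrist_force: [0.6, -0.5, 0.6]
gripper_width: -0.002
finger_force: 0.0
```

>>> send_rows:
  series:
    - {"slide": [-0.1,0.5,-6],"delta_rot": [0,0,0],"jaw": 0}
    - {"slide": [-0.2,1.0,-12],"delta_rot": [0,0,0],"jaw": 0}
    - {"slide": [-0.2,1.0,-17],"delta_rot": [0,0,0],"jaw": 0}
    - {"slide": [-0.2,1.0,-21.3],"delta_rot": [0,0,0],"jaw": 0}
    - {"slide": [-0.2,1.0,-21.4],"delta_rot": [0,0,0],"jaw": 0}
    - {"slide": [-0.4,2.0,-21.2],"delta_rot": [0,0,0],"jaw": 0}
    - {"slide": [-0.5,2.4,-21.2],"delta_rot": [0,0,0],"jaw": 0}
    - {"slide": [-0.6,2.8,-20.5],"delta_rot": [0,0,0],"jaw": 0}
    - {"slide": [-0.7,3.3,-19.8],"delta_rot": [0,0,0],"jaw": 0}
    - {"slide": [-0.8,3.9,-19.2],"delta_rot": [0,0,0],"jaw": 0}
    - {"slide": [-1.0,4.5,-18.8],"delta_rot": [0,0,0],"jaw": 0}
    - {"slide": [-1.1,5.3,-18.4],"delta_rot": [0,0,0],"jaw": 0}
    - {"slide": [-1.3,6.0,-18.2],"delta_rot": [0,0,0],"jaw": 0}
    - {"slide": [-1.5,6.8,-18.0],"delta_rot": [0,0,0],"jaw": 0}
    - {"slide": [-1.7,7.7,-18.0],"delta_rot": [0,0,0],"jaw": 0}
    - {"slide": [-1.7,7.9,-18.0],"delta_rot": [0,0,0],"jaw": 0}
    - {"slide": [-1.7,7.9,-18.0],"delta_rot": [0,0,0],"jaw": 0}
    - {"slide": [-1.7,8.0,-18.0],"delta_rot": [0,0,0],"jaw": 0}

```text
clock: 4.72
tcp_pos: [0.545, 0.0505, 0.0513]
ee_rot: [3.123, 0.341, -0.0]
wrist_force: [-0.3, -0.4, 0.4]
gripper_width: -0.006
finger_force: 0.0
```

```bash
python3 - <<'E'
from h import *
f=viewer.grab_frame("scene"); W=cloud(f)
cv2.imwrite("pics/s1.png",cv2.resize(f["img"][120:300,180:400,::-1],None,fx=3,fy=3))
print(robot.read_state()["tcp_pos"],robot.read_state()["wrist_force"])
E
```

```text
[0.54501798 0.05056539 0.05124495] [ 0.30096067 -0.09659596  0.86750488]
```

View pics/s1.png

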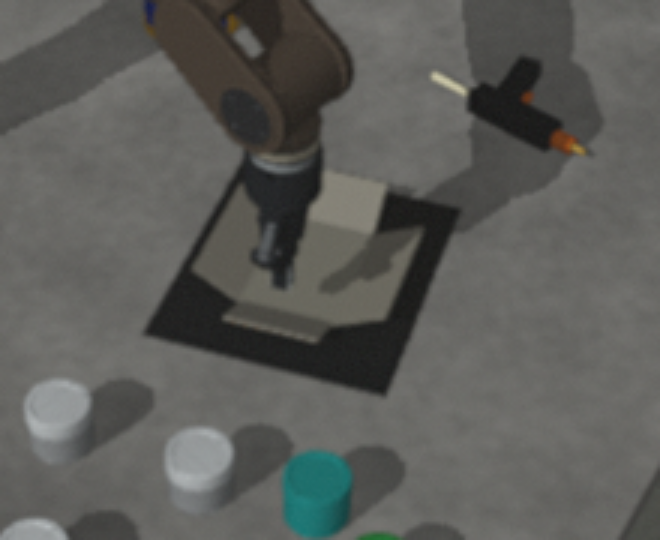

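The picture shows that the finger slid over the right wall, which is still leaning out. The real finger is slimmer than I assumed, so I replan with a deeper, tighter arc.

```bash
cat > plan2.py <<'E'
import numpy as np,sys
c=np.array([.5272,.1322]); a=np.radians(12.45); R=np.array([[np.cos(a),-np.sin(a)],[np.sin(a),np.cos(a)]])
def plan(nm,r,cmd,t0,dep=.017):
    ax,sg,hl={"right":(1,-1,.073),"far":(0,1,.053),"left":(1,1,.073),"near":(0,-1,.053)}[nm]
    def pt(s,z):
        v=np.zeros(2); v[ax]=sg*(hl+r+s); return np.r_[c+R@v,z]
    s0=.06*np.cos(t0)
    p=[pt(s0+.02,.1),pt(s0+.02,.002+.06*np.sin(t0)-dep)]
    for t in np.linspace(t0,1.571,10): p.append(pt(.06*np.cos(t)-.001,.002+.06*np.sin(t)-dep))
    print(nm,np.round((np.array(p)-cmd)*100,1).tolist())
if __name__=="__main__":
    plan("right",.007,[.545,.051,.051],.45)
E
python3 plan2.py
```

```text
right [[1.5, -6.9, 4.9], [1.5, -6.9, -4.0], [1.1, -4.9, -4.0], [1.0, -4.5, -3.3], [0.9, -4.1, -2.7], [0.8, -3.6, -2.2], [0.7, -3.0, -1.7], [0.5, -2.4, -1.3], [0.4, -1.7, -1.0], [0.2, -1.0, -0.8], [0.1, -0.3, -0.6], [-0.1, 0.4, -0.6]]
```

>>> send_rows:
  series:
    - {"slide": [0,0,4],"delta_rot": [0,0,0],"jaw": 0}
    - {"slide": [0.8,-3.5,5],"delta_rot": [0,0,0],"jaw": 0}
    - {"slide": [1.5,-6.9,3],"delta_rot": [0,0,0],"jaw": 0}
    - {"slide": [1.5,-6.9,-2],"delta_rot": [0,0,0],"jaw": 0}
    - {"slide": [1.5,-6.9,-4],"delta_rot": [0,0,0],"jaw": 0}
    - {"slide": [1.1,-5.3,-4],"delta_rot": [0,0,0],"jaw": 0}
    - {"slide": [1.1,-4.9,-4],"delta_rot": [0,0,0],"jaw": 0}
    - {"slide": [1.0,-4.5,-3.4],"delta_rot": [0,0,0],"jaw": 0}
    - {"slide": [0.9,-4.1,-2.8],"delta_rot": [0,0,0],"jaw": 0}
    - {"slide": [0.8,-3.6,-2.3],"delta_rot": [0,0,0],"jaw": 0}
    - {"slide": [0.7,-3.0,-1.8],"delta_rot": [0,0,0],"jaw": 0}
    - {"slide": [0.5,-2.4,-1.4],"delta_rot": [0,0,0],"jaw": 0}
    - {"slide": [0.4,-1.7,-1.1],"delta_rot": [0,0,0],"jaw": 0}
    - {"slide": [0.4,-1.7,-1.1],"delta_rot": [0,0,0],"jaw": 0}

```text
clock: 6.52
tcp_pos: [0.5488, 0.0343, 0.0404]
ee_rot: [-3.123, -0.342, 0.0]
wrist_force: [0.3, 0.7, 0.5]
gripper_width: -0.0
finger_force: 0.0
```

```bash
cat > walls.py <<'E'
from h import *
c=np.array([.5272,.1322]); a=np.radians(12.45); R=np.array([[np.cos(a),-np.sin(a)],[np.sin(a),np.cos(a)]])
for n in ["top","scene"]:
    f=viewer.grab_frame(n); W=cloud(f); X=(W[...,:2]-c)@R; z=W[...,2]; br=f["img"].min(2)>50
    for nm,ax,sg,hl,w in [("far",0,1,.053,.06),("near",0,-1,.053,.06),("left",1,1,.073,.04),("right",1,-1,.073,.04)]:
        s=sg*X[...,ax]-hl; o=X[...,1-ax]
        m=(s>-.008)&(s<.07)&(abs(o)<w)&br&(z>.012)&(z<.068)
        if m.sum()>20: print(n,nm,m.sum(),"z98 %.4f s98 %.4f"%(np.percentile(z[m],98),np.percentile(s[m],98)), "ang~%.2f"%np.arctan2(np.median(z[m])-.002,np.median(s[m])))
f=viewer.grab_frame("scene"); s=robot.read_state(); print(s["tcp_pos"],s["wrist_force"])
import sys
if len(sys.argv)>1: cv2.imwrite(f"pics/{sys.argv[1]}.png",cv2.resize(f["img"][120:300,180:400,::-1],None,fx=3,fy=3))
E
python3 walls.py s2
```

```text
top far 587 z98 0.0327 s98 0.0552 ang~0.50
top near 285 z98 0.0349 s98 0.0484 ang~0.64
top left 464 z98 0.0386 s98 0.0479 ang~0.69
scene far 292 z98 0.0332 s98 0.0513 ang~0.56
scene near 275 z98 0.0360 s98 0.0527 ang~0.55
scene left 260 z98 0.0403 s98 0.0477 ang~0.71
scene right 110 z98 0.0661 s98 0.0420 ang~1.29
[0.54884369 0.03371431 0.04010267] [-0.10936106 -0.1891317  -1.21641239]
```

>>> send_rows:
  series:
    - {"slide": [-0.2,0.7,0.3],"delta_rot": [0,0,0],"jaw": 0}
    - {"slide": [-0.3,1.2,0.4],"delta_rot": [0,0,0],"jaw": 0}
    - {"slide": [-0.35,1.6,0.5],"delta_rot": [0,0,0],"jaw": 0}
    - {"slide": [-0.4,1.8,0.5],"delta_rot": [0,0,0],"jaw": 0}
    - {"slide": [-0.4,1.8,0.5],"delta_rot": [0,0,0],"jaw": 0}

```text
clock: 7.3
tcp_pos: [0.5454, 0.0489, 0.0451]
ee_rot: [3.116, 0.344, 0.001]
wrist_force: [1.6, -10.5, -3.7]
gripper_width: 0.0
finger_force: 5.4
```

```bash
python3 walls.py s3|tail -2
```

```text
scene right 219 z98 0.0657 s98 0.0266 ang~1.51
[0.54545103 0.04888068 0.04504791] [  0.67435946 -10.20904458  -3.35158498]
```

View pics/s3.png

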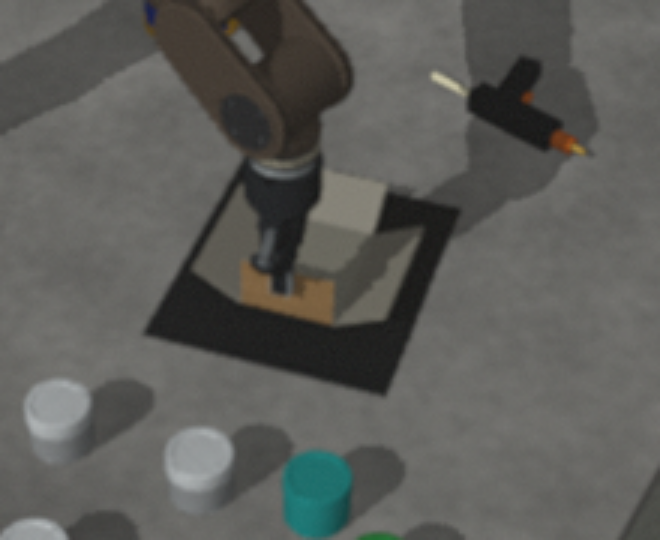

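The right wall is upright (orange outer face at (285,295)), with 10 N pressing it against the stop. Next is the far wall.

```bash
python3 - <<'E'
from plan2 import *
plan("far",.008,[.545,.052,.045],.45)
E
```

```text
far [[11.4, 10.9, 5.5], [11.4, 10.9, -3.4], [9.4, 10.5, -3.4], [9.0, 10.4, -2.7], [8.6, 10.3, -2.1], [8.1, 10.2, -1.6], [7.5, 10.1, -1.1], [6.9, 9.9, -0.7], [6.2, 9.8, -0.4], [5.5, 9.6, -0.2], [4.8, 9.5, -0.0], [4.1, 9.3, -0.0]]
```

>>> send_rows:
  series:
    - {"slide": [0.5,-2.5,0],"delta_rot": [0,0,0],"jaw": 0}
    - {"slide": [2,-2.5,5],"delta_rot": [0,0,0],"jaw": 0}
    - {"slide": [6,1,6],"delta_rot": [0,0,0],"jaw": 0}
    - {"slide": [10,5,6],"delta_rot": [0,0,0],"jaw": 0}
    - {"slide": [11.5,10,5],"delta_rot": [0,0,0],"jaw": 0}
    - {"slide": [11.5,10.9,0],"delta_rot": [0,0,0],"jaw": 0}
    - {"slide": [11.4,10.9,-3.4],"delta_rot": [0,0,0],"jaw": 0}
    - {"slide": [11.4,10.9,-3.4],"delta_rot": [0,0,0],"jaw": 0}
    - {"slide": [9.8,10.5,-3.4],"delta_rot": [0,0,0],"jaw": 0}
    - {"slide": [9.4,10.5,-3.4],"delta_rot": [0,0,0],"jaw": 0}
    - {"slide": [9.0,10.4,-2.8],"delta_rot": [0,0,0],"jaw": 0}
    - {"slide": [8.6,10.3,-2.2],"delta_rot": [0,0,0],"jaw": 0}
    - {"slide": [8.1,10.2,-1.7],"delta_rot": [0,0,0],"jaw": 0}
    - {"slide": [7.5,10.1,-1.2],"delta_rot": [0,0,0],"jaw": 0}
    - {"slide": [6.9,9.9,-0.8],"delta_rot": [0,0,0],"jaw": 0}
    - {"slide": [6.2,9.8,-0.5],"delta_rot": [0,0,0],"jaw": 0}
    - {"slide": [5.5,9.6,-0.3],"delta_rot": [0,0,0],"jaw": 0}
    - {"slide": [5.0,9.5,-0.1],"delta_rot": [0,0,0],"jaw": 0}
    - {"slide": [4.7,9.4,0],"delta_rot": [0,0,0],"jaw": 0}
    - {"slide": [4.7,9.4,0],"delta_rot": [0,0,0],"jaw": 0}

```text
clock: 9.95
tcp_pos: [0.5917, 0.1456, 0.0454]
ee_rot: [3.123, 0.341, -0.001]
wrist_force: [0.5, -0.1, 0.3]
gripper_width: 0.002
finger_force: 0.0
```

```bash
python3 walls.py
```

```text
top far 23 z98 0.0638 s98 0.0034 ang~1.56
top near 284 z98 0.0347 s98 0.0479 ang~0.65
top right 45 z98 0.0641 s98 -0.0012 ang~1.62
scene far 53 z98 0.0672 s98 0.0214 ang~1.57
scene near 355 z98 0.0350 s98 0.0519 ang~0.55
scene left 210 z98 0.0402 s98 0.0462 ang~0.71
scene right 307 z98 0.0628 s98 0.0067 ang~1.53
[0.59201718 0.1455993  0.04528385] [ 0.17475186 -0.08675087  1.74076324]
```

>>> send_rows:
  series:
    - {"slide": [-0.2,0,0],"delta_rot": [0,0,0],"jaw": 0}
    - {"slide": [-0.4,-0.1,0],"delta_rot": [0,0,0],"jaw": 0}
    - {"slide": [-0.4,-0.1,0],"delta_rot": [0,0,0],"jaw": 0}

```text
clock: 10.48
tcp_pos: [0.5908, 0.1455, 0.0456]
ee_rot: [-3.122, -0.34, -0.014]
wrist_force: [8.6, 2.7, -5.6]
gripper_width: -0.001
finger_force: 4.3
```

```bash
python3 - <<'E'
from plan2 import *
plan("left",.009,[.588,.145,.045],.55)
E
```

```text
left [[-9.4, 13.7, 5.5], [-9.4, 13.7, -2.9], [-8.9, 11.6, -2.9], [-8.8, 11.2, -2.3], [-8.7, 10.8, -1.8], [-8.6, 10.3, -1.3], [-8.5, 9.8, -0.9], [-8.4, 9.2, -0.6], [-8.3, 8.6, -0.3], [-8.1, 7.9, -0.2], [-8.0, 7.3, -0.0], [-7.8, 6.6, -0.0]]
```

>>> send_rows:
  series:
    - {"slide": [2.2,0.4,0],"delta_rot": [0,0,0],"jaw": 0}
    - {"slide": [2.5,3,5],"delta_rot": [0,0,0],"jaw": 0}
    - {"slide": [0,8,6],"delta_rot": [0,0,0],"jaw": 0}
    - {"slide": [-4,12,6],"delta_rot": [0,0,0],"jaw": 0}
    - {"slide": [-8.5,14,5],"delta_rot": [0,0,0],"jaw": 0}
    - {"slide": [-9.4,14,0],"delta_rot": [0,0,0],"jaw": 0}
    - {"slide": [-9.4,13.9,-2.9],"delta_rot": [0,0,0],"jaw": 0}
    - {"slide": [-9.4,13.9,-2.9],"delta_rot": [0,0,0],"jaw": 0}
    - {"slide": [-9.0,12.2,-2.9],"delta_rot": [0,0,0],"jaw": 0}
    - {"slide": [-8.9,11.6,-2.9],"delta_rot": [0,0,0],"jaw": 0}
    - {"slide": [-8.8,11.2,-2.4],"delta_rot": [0,0,0],"jaw": 0}
    - {"slide": [-8.7,10.8,-1.9],"delta_rot": [0,0,0],"jaw": 0}
    - {"slide": [-8.6,10.3,-1.4],"delta_rot": [0,0,0],"jaw": 0}
    - {"slide": [-8.5,9.8,-1.0],"delta_rot": [0,0,0],"jaw": 0}
    - {"slide": [-8.4,9.2,-0.7],"delta_rot": [0,0,0],"jaw": 0}
    - {"slide": [-8.3,8.6,-0.4],"delta_rot": [0,0,0],"jaw": 0}
    - {"slide": [-8.1,7.9,-0.2],"delta_rot": [0,0,0],"jaw": 0}
    - {"slide": [-8.0,7.3,0],"delta_rot": [0,0,0],"jaw": 0}
    - {"slide": [-7.9,6.8,0],"delta_rot": [0,0,0],"jaw": 0}
    - {"slide": [-7.9,6.8,0],"delta_rot": [0,0,0],"jaw": 0}

```text
clock: 12.98
tcp_pos: [0.5079, 0.2165, 0.0452]
ee_rot: [-3.114, -0.334, 0.001]
wrist_force: [-2.9, 15.3, -2.0]
gripper_width: 0.004
finger_force: 7.8
```

```bash
python3 walls.py; python3 - <<'E'
from plan2 import *
plan("near",.009,[.509,.213,.045],.50)
E
```

```text
top far 173 z98 0.0644 s98 0.0035 ang~1.56
top near 665 z98 0.0349 s98 0.0483 ang~0.64
top right 45 z98 0.0652 s98 -0.0012 ang~1.62
scene far 51 z98 0.0650 s98 -0.0004 ang~1.61
scene near 350 z98 0.0362 s98 0.0521 ang~0.57
scene left 259 z98 0.0658 s98 0.0055 ang~1.67
scene right 307 z98 0.0625 s98 0.0066 ang~1.54
[0.50793481 0.21648807 0.0451883 ] [-1.43867362 15.20693585 -1.08331089]
near [[-11.3, -11.0, 5.5], [-11.3, -11.0, -3.1], [-9.3, -10.5, -3.1], [-8.9, -10.4, -2.5], [-8.5, -10.4, -2.0], [-8.0, -10.2, -1.5], [-7.4, -10.1, -1.0], [-6.8, -10.0, -0.7], [-6.2, -9.8, -0.4], [-5.5, -9.7, -0.2], [-4.8, -9.5, -0.0], [-4.1, -9.4, -0.0]]
```

```bash
python3 - <<'E'
from plan2 import *
plan("near",.013,[.509,.213,.045],.50)
E
```

```text
near [[-11.7, -11.1, 5.5], [-11.7, -11.1, -3.1], [-9.7, -10.6, -3.1], [-9.3, -10.5, -2.5], [-8.9, -10.4, -2.0], [-8.4, -10.3, -1.5], [-7.8, -10.2, -1.0], [-7.2, -10.1, -0.7], [-6.6, -9.9, -0.4], [-5.9, -9.8, -0.2], [-5.2, -9.6, -0.0], [-4.5, -9.5, -0.0]]
```

>>> send_rows:
  series:
    - {"slide": [-0.5,2.3,0],"delta_rot": [0,0,0],"jaw": 0}
    - {"slide": [-2,2.5,5],"delta_rot": [0,0,0],"jaw": 0}
    - {"slide": [-6,-1,6],"delta_rot": [-0.027,0.122,0],"jaw": 0}
    - {"slide": [-9,-6,6],"delta_rot": [-0.054,0.244,0],"jaw": 0}
    - {"slide": [-11.4,-11,5.5],"delta_rot": [-0.054,0.244,0],"jaw": 0}
    - {"slide": [-11.4,-11,5.5],"delta_rot": [-0.054,0.244,0],"jaw": 0}
    - {"slide": [-11.4,-11,5.5],"delta_rot": [-0.054,0.244,0],"jaw": 0}

```text
clock: 14.0
tcp_pos: [0.3955, 0.1025, 0.1007]
ee_rot: [3.073, 0.335, -0.384]
wrist_force: [0.4, 0.3, -0.1]
gripper_width: -0.001
finger_force: 0.0
```

>>> send_rows:
  series:
    - {"slide": [-0.2,0,-4],"delta_rot": [0,0,0],"jaw": 0}
    - {"slide": [-0.2,0,-8.6],"delta_rot": [0,0,0],"jaw": 0}
    - {"slide": [-0.2,0,-8.6],"delta_rot": [0,0,0],"jaw": 0}
    - {"slide": [1.2,0.3,-8.6],"delta_rot": [0,0,0],"jaw": 0}
    - {"slide": [1.7,0.4,-8.6],"delta_rot": [0,0,0],"jaw": 0}
    - {"slide": [2.1,0.5,-8.1],"delta_rot": [0,0,0],"jaw": 0}
    - {"slide": [2.5,0.6,-7.6],"delta_rot": [0,0,0],"jaw": 0}
    - {"slide": [3.0,0.7,-7.1],"delta_rot": [0,0,0],"jaw": 0}
    - {"slide": [3.6,0.8,-6.6],"delta_rot": [0,0,0],"jaw": 0}
    - {"slide": [4.2,0.9,-6.3],"delta_rot": [0,0,0],"jaw": 0}
    - {"slide": [4.8,1.1,-6.0],"delta_rot": [0,0,0],"jaw": 0}
    - {"slide": [5.5,1.2,-5.8],"delta_rot": [0,0,0],"jaw": 0}
    - {"slide": [6.2,1.4,-5.7],"delta_rot": [0,0,0],"jaw": 0}
    - {"slide": [6.6,1.4,-5.6],"delta_rot": [0,0,0],"jaw": 0}
    - {"slide": [6.6,1.4,-5.6],"delta_rot": [0,0,0],"jaw": 0}

```text
clock: 15.88
tcp_pos: [0.4611, 0.1167, 0.044]
ee_rot: [3.072, 0.336, -0.386]
wrist_force: [0.6, -0.0, -0.1]
gripper_width: 0.001
finger_force: 0.0
```

```bash
python3 walls.py
```

```text
top right 45 z98 0.0647 s98 -0.0012 ang~1.62
scene far 53 z98 0.0646 s98 0.0001 ang~1.61
scene near 167 z98 0.0654 s98 0.0221 ang~1.60
scene left 252 z98 0.0632 s98 0.0015 ang~1.67
scene right 309 z98 0.0632 s98 0.0066 ang~1.53
[0.46098695 0.11660907 0.0441893 ] [ 4.76625725e-01  2.26920764e-04 -9.61843070e-01]
```

Nearly there. I push on gently to the stop.

>>> send_rows:
  series:
    - {"slide": [0.2,0,0],"delta_rot": [0,0,0],"jaw": 0}
    - {"slide": [0.4,0.1,0],"delta_rot": [0,0,0],"jaw": 0}
    - {"slide": [0.4,0.1,0],"delta_rot": [0,0,0],"jaw": 0}

```text
clock: 16.4
tcp_pos: [0.4618, 0.1168, 0.0441]
ee_rot: [3.069, 0.337, -0.401]
wrist_force: [-8.2, -2.4, 5.3]
gripper_width: 0.001
finger_force: 4.8
```

>>> send_rows:
  series:
    - {"slide": [-2.5,-0.5,0],"delta_rot": [0,0,0],"jaw": 0}
    - {"slide": [-2.5,-3,5],"delta_rot": [0,0,0],"jaw": 0}
    - {"slide": [-2.2,-8,8.6],"delta_rot": [0.027,-0.122,0],"jaw": 0.5}
    - {"slide": [-2,-14,8.6],"delta_rot": [0.054,-0.244,0],"jaw": 1}
    - {"slide": [-1.8,-20,8.6],"delta_rot": [0.054,-0.244,0],"jaw": 1}
    - {"slide": [-1.6,-26,8.6],"delta_rot": [0.054,-0.244,0],"jaw": 1}
    - {"slide": [-1.4,-31.7,8.6],"delta_rot": [0.054,-0.244,0],"jaw": 1}
    - {"slide": [-1.4,-31.7,7.6],"delta_rot": [0.054,-0.244,0],"jaw": 1}
    - {"slide": [-1.4,-31.7,7.6],"delta_rot": [0.054,-0.244,0],"jaw": 1}

```text
clock: 17.52
tcp_pos: [0.4502, -0.1987, 0.1191]
ee_rot: [-3.121, -0.34, 0.003]
wrist_force: [0.3, 0.1, 1.0]
gripper_width: 1.001
finger_force: 0.0
```

```bash
python3 walls.py s4; python3 m.py | grep tin; python3 - <<'E'
from h import *
f=viewer.grab_frame("wrist"); W=cloud(f); s=robot.read_state(); print(s["tcp_pos"],s["ee_rot"])
m=(np.hypot(W[...,0]-.451,W[...,1]+.199)<.045)&(W[...,2]>.045)&(W[...,2]<.07)
p=W[m]; print(m.sum(), cv2.minEnclosingCircle(p[:,:2].astype(np.float32)) if m.sum() else 0, np.median(p[:,2]))
E
```

```text
top far 195 z98 0.0643 s98 0.0036 ang~1.56
top near 115 z98 0.0653 s98 -0.0024 ang~1.63
top left 109 z98 0.0646 s98 -0.0007 ang~1.65
top right 45 z98 0.0646 s98 -0.0012 ang~1.62
scene far 46 z98 0.0661 s98 0.0000 ang~1.61
scene near 150 z98 0.0642 s98 0.0010 ang~1.60
scene left 253 z98 0.0634 s98 0.0017 ang~1.68
scene right 133 z98 0.0634 s98 0.0070 ang~1.53
[ 0.45099166 -0.19801725  0.12015398] [0.96608745 0.50935318 0.40699344]
tin 0.5986877083778381 -0.17859743535518646 0.03210029751062393 0.05392545436006555 442 [188.509  190.7466 191.5724]
tin 0.5346555709838867 -0.3446659445762634 0.03236095607280731 0.054230526892055986 405 [187.1235 189.2765 190.0617]
tin 0.45369237661361694 -0.1941756308078766 0.03132523596286774 0.054045607543603755 94 [174.4894 176.5213 177.3085]
tin 0.5946673154830933 -0.1808909773826599 0.03310509771108627 0.05280604356319064 353 [150.881  154.745  155.5467]
tin 0.531650722026825 -0.3470194339752197 0.033104076981544495 0.053606946085788976 423 [150.0496 153.8865 154.7092]
tin 0.4502843916416168 -0.20224672555923462 0.03470669314265251 0.05387760929905562 325 [149.0092 152.6923 153.4369]
[ 0.4512758  -0.19838843  0.1205702 ] [3.12237183e+00 3.44204553e-01 6.35173952e-04]
7564 ((0.4498150646686554, -0.19819408655166626), 0.032417234033346176) 0.055022589452020806
```

View pics/s4.png

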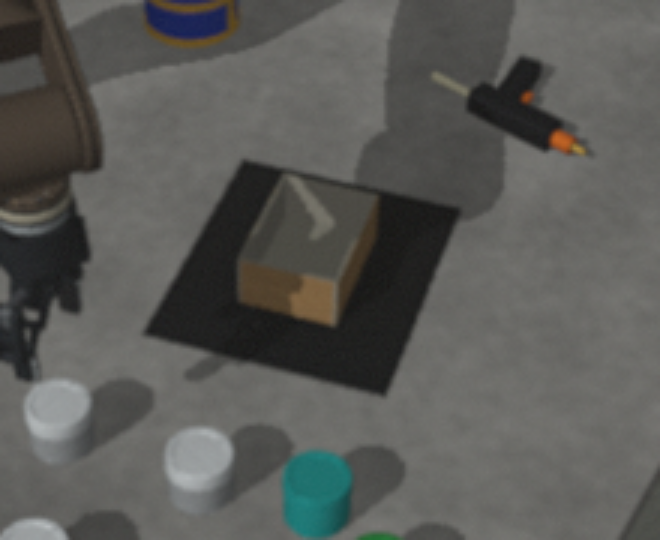

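All four walls stand upright. Now I weigh tin c.

>>> send_rows:
  series:
    - {"slide": [-0.1,0,-5],"delta_rot": [0,0,0],"jaw": 1}
    - {"slide": [-0.1,0,-9],"delta_rot": [0,0,0],"jaw": 1}
    - {"slide": [-0.1,0,-11.2],"delta_rot": [0,0,0],"jaw": 1}
    - {"slide": [-0.1,0,-11.2],"delta_rot": [0,0,0],"jaw": 0.5}
    - {"slide": [-0.1,0,-11.2],"delta_rot": [0,0,0],"jaw": 0.5}
    - {"slide": [-0.1,0,-11.2],"delta_rot": [0,0,0],"jaw": 0.5}
    - {"slide": [-0.1,0,-11.2],"delta_rot": [0,0,0],"jaw": 0.5}
    - {"slide": [-0.1,0,-10.2],"delta_rot": [0,0,0],"jaw": 0.5}
    - {"slide": [-0.1,0,-8.7],"delta_rot": [0,0,0],"jaw": 0.5}
    - {"slide": [-0.1,0,-8.2],"delta_rot": [0,0,0],"jaw": 0.5}
    - {"slide": [-0.1,0,-8.2],"delta_rot": [0,0,0],"jaw": 0.5}
    - {"slide": [-0.1,0,-8.2],"delta_rot": [0,0,0],"jaw": 0.5}
    - {"slide": [-0.1,0,-8.2],"delta_rot": [0,0,0],"jaw": 0.5}

```text
clock: 19.45
tcp_pos: [0.4496, -0.1991, 0.0378]
ee_rot: [-3.122, -0.341, 0.001]
wrist_force: [0.3, 0.5, -1.3]
gripper_width: 0.728
finger_force: 65.7
```

```bash
cat > wt.py <<'E'
from h import *
F=[]
for i in range(4):
    f=viewer.grab_frame("wrist"); s=robot.read_state(); F.append(s["wrist_force"])
print(np.mean(F,0),s["tcp_pos"],s["gripper_width"],s["finger_force"])
E
python3 wt.py
```

```text
[ 0.23064086  0.15994092 -2.27609437] [ 0.44984566 -0.19924399  0.0380537 ] 0.7219006400941613 65.72907904163003
```

About 2.3 N, so this is the half-used one. I set it back and weigh tin a.

>>> send_rows:
  series:
    - {"slide": [0,0,-1.5],"delta_rot": [0,0,0],"jaw": 0.5}
    - {"slide": [0,0,-2.6],"delta_rot": [0,0,0],"jaw": 0.5}
    - {"slide": [0,0,-3.0],"delta_rot": [0,0,0],"jaw": 0.5}
    - {"slide": [0,0,-3.0],"delta_rot": [0,0,0],"jaw": 0.5}
    - {"slide": [0,0,-3.0],"delta_rot": [0,0,0],"jaw": 1}
    - {"slide": [0,0,-3.0],"delta_rot": [0,0,0],"jaw": 1}
    - {"slide": [0,0,-3.0],"delta_rot": [0,0,0],"jaw": 1}
    - {"slide": [0,0,2],"delta_rot": [0,0,0],"jaw": 1}
    - {"slide": [0,0,7],"delta_rot": [0,0,0],"jaw": 1}
    - {"slide": [5,0.6,8.2],"delta_rot": [0,0,0],"jaw": 1}
    - {"slide": [10,1.3,8.2],"delta_rot": [0,0,0],"jaw": 1}
    - {"slide": [14.7,1.9,8.2],"delta_rot": [0,0,0],"jaw": 1}
    - {"slide": [14.7,1.9,8.2],"delta_rot": [0,0,0],"jaw": 1}

```text
clock: 21.28
tcp_pos: [0.5993, -0.1799, 0.12]
ee_rot: [3.122, 0.345, 0.001]
wrist_force: [-1.9, 0.3, 0.6]
gripper_width: 1.001
finger_force: 0.0
```

```bash
cat > wc.py <<'E'
from h import *
import sys
x,y=float(sys.argv[1]),float(sys.argv[2])
f=viewer.grab_frame("wrist"); W=cloud(f); s=robot.read_state(); print(s["tcp_pos"],s["wrist_force"])
m=(np.hypot(W[...,0]-x,W[...,1]-y)<.045)&(W[...,2]>.045)&(W[...,2]<.07)
p=W[m]; print(m.sum(), cv2.minEnclosingCircle(p[:,:2].astype(np.float32)) if m.sum() else 0, np.median(p[:,2]))
E
python3 wc.py .597 -.18
```

```text
[ 0.59758117 -0.1799285   0.11961922] [-0.65057548 -0.1335478  -0.78090439]
7562 ((0.5959736108779907, -0.17888933420181274), 0.03244961053133011) 0.055012525262638876
```

>>> send_rows:
  series:
    - {"slide": [-0.1,0,-5],"delta_rot": [0,0,0],"jaw": 1}
    - {"slide": [-0.1,0,-9],"delta_rot": [0,0,0],"jaw": 1}
    - {"slide": [-0.1,0,-11.2],"delta_rot": [0,0,0],"jaw": 1}
    - {"slide": [-0.1,0,-11.2],"delta_rot": [0,0,0],"jaw": 0.5}
    - {"slide": [-0.1,0,-11.2],"delta_rot": [0,0,0],"jaw": 0.5}
    - {"slide": [-0.1,0,-11.2],"delta_rot": [0,0,0],"jaw": 0.5}
    - {"slide": [-0.1,0,-11.2],"delta_rot": [0,0,0],"jaw": 0.5}
    - {"slide": [-0.1,0,-10.2],"delta_rot": [0,0,0],"jaw": 0.5}
    - {"slide": [-0.1,0,-8.7],"delta_rot": [0,0,0],"jaw": 0.5}
    - {"slide": [-0.1,0,-8.2],"delta_rot": [0,0,0],"jaw": 0.5}
    - {"slide": [-0.1,0,-8.2],"delta_rot": [0,0,0],"jaw": 0.5}
    - {"slide": [-0.1,0,-8.2],"delta_rot": [0,0,0],"jaw": 0.5}
    - {"slide": [-0.1,0,-8.2],"delta_rot": [0,0,0],"jaw": 0.5}

```text
clock: 22.95
tcp_pos: [0.5956, -0.1802, 0.0377]
ee_rot: [-3.122, -0.341, 0.001]
wrist_force: [-0.2, 0.5, -1.2]
gripper_width: 0.718
finger_force: 65.1
```

```bash
python3 wt.py
```

```text
[ 0.10568941 -0.14084811 -0.9326361 ] [ 0.59580444 -0.18026856  0.03796324] 0.7191763098716645 65.14191423542798
```

About 0.9 N, so this one is nearly empty. Tin b should be the full one.

>>> send_rows:
  series:
    - {"slide": [0,0,-1.5],"delta_rot": [0,0,0],"jaw": 0.5}
    - {"slide": [0,0,-2.6],"delta_rot": [0,0,0],"jaw": 0.5}
    - {"slide": [0,0,-3.0],"delta_rot": [0,0,0],"jaw": 0.5}
    - {"slide": [0,0,-3.0],"delta_rot": [0,0,0],"jaw": 0.5}
    - {"slide": [0,0,-3.0],"delta_rot": [0,0,0],"jaw": 1}
    - {"slide": [0,0,-3.0],"delta_rot": [0,0,0],"jaw": 1}
    - {"slide": [0,0,-3.0],"delta_rot": [0,0,0],"jaw": 1}
    - {"slide": [0,0,2],"delta_rot": [0,0,0],"jaw": 1}
    - {"slide": [0,0,7],"delta_rot": [0,0,0],"jaw": 1}
    - {"slide": [-2,-5,8.2],"delta_rot": [0,0,0],"jaw": 1}
    - {"slide": [-4,-10,8.2],"delta_rot": [0,0,0],"jaw": 1}
    - {"slide": [-6,-15,8.2],"delta_rot": [0,0,0],"jaw": 1}
    - {"slide": [-6.4,-16.6,8.2],"delta_rot": [0,0,0],"jaw": 1}
    - {"slide": [-6.4,-16.6,8.2],"delta_rot": [0,0,0],"jaw": 1}

```text
clock: 24.9
tcp_pos: [0.5317, -0.347, 0.12]
ee_rot: [-3.123, -0.338, -0.0]
wrist_force: [-0.3, 0.2, 0.5]
gripper_width: 1.006
finger_force: 0.0
```

```bash
python3 wc.py .532 -.346
```

```text
[ 0.53205129 -0.34581632  0.11993523] [ 0.86567159  1.00246171 -0.22316343]
7647 ((0.5322938561439514, -0.343952476978302), 0.031959306448698044) 0.05500688874366884
```

>>> send_rows:
  series:
    - {"slide": [0,0.1,-5],"delta_rot": [0,0,0],"jaw": 1}
    - {"slide": [0,0.1,-9],"delta_rot": [0,0,0],"jaw": 1}
    - {"slide": [0,0.1,-11.2],"delta_rot": [0,0,0],"jaw": 1}
    - {"slide": [0,0.1,-11.2],"delta_rot": [0,0,0],"jaw": 0.5}
    - {"slide": [0,0.1,-11.2],"delta_rot": [0,0,0],"jaw": 0.5}
    - {"slide": [0,0.1,-11.2],"delta_rot": [0,0,0],"jaw": 0.5}
    - {"slide": [0,0.1,-11.2],"delta_rot": [0,0,0],"jaw": 0.5}
    - {"slide": [0,0.1,-10.2],"delta_rot": [0,0,0],"jaw": 0.5}
    - {"slide": [0,0.1,-8.7],"delta_rot": [0,0,0],"jaw": 0.5}
    - {"slide": [0,0.1,-8.2],"delta_rot": [0,0,0],"jaw": 0.5}
    - {"slide": [0,0.1,-8.2],"delta_rot": [0,0,0],"jaw": 0.5}
    - {"slide": [0,0.1,-8.2],"delta_rot": [0,0,0],"jaw": 0.5}
    - {"slide": [0,0.1,-8.2],"delta_rot": [0,0,0],"jaw": 0.5}

```text
clock: 26.58
tcp_pos: [0.5316, -0.345, 0.0376]
ee_rot: [-3.122, -0.341, 0.001]
wrist_force: [-0.3, -0.1, -5.4]
gripper_width: 0.721
finger_force: 67.7
```

```bash
python3 wt.py; python3 walls.py
```

```text
[ 0.01623314  0.26991845 -5.1710725 ] [ 0.53184399 -0.34522734  0.03798763] 0.7214464039593449 67.72275477298535
top far 190 z98 0.0644 s98 0.0033 ang~1.56
top near 117 z98 0.0645 s98 -0.0024 ang~1.63
top left 110 z98 0.0634 s98 -0.0009 ang~1.65
top right 44 z98 0.0663 s98 -0.0012 ang~1.62
scene far 35 z98 0.0652 s98 -0.0004 ang~1.61
scene near 153 z98 0.0658 s98 0.0014 ang~1.60
scene left 259 z98 0.0624 s98 0.0018 ang~1.67
scene right 104 z98 0.0642 s98 0.0060 ang~1.53
[ 0.53196876 -0.34530347  0.03818736] [ 0.52334874  1.22906201 -5.46665833]
```

5.2 N, so tin b is the full one. I carry it to the tray.

>>> send_rows:
  series:
    - {"slide": [0,0,3],"delta_rot": [0,0,0],"jaw": 0.5}
    - {"slide": [0,0,7],"delta_rot": [0,0,0],"jaw": 0.5}
    - {"slide": [0,1,10],"delta_rot": [0,0,0],"jaw": 0.5}
    - {"slide": [0,4,10.5],"delta_rot": [0,0,0],"jaw": 0.5}
    - {"slide": [0,9,10.5],"delta_rot": [0,0,0],"jaw": 0.5}
    - {"slide": [0,14,10.5],"delta_rot": [0,0,0],"jaw": 0.5}
    - {"slide": [0,19,10.5],"delta_rot": [0,0,0],"jaw": 0.5}
    - {"slide": [0,24,10.5],"delta_rot": [0,0,0],"jaw": 0.5}
    - {"slide": [-0.2,29,10.5],"delta_rot": [0,0,0],"jaw": 0.5}
    - {"slide": [-0.3,34,10.5],"delta_rot": [0,0,0],"jaw": 0.5}
    - {"slide": [-0.4,39,10.5],"delta_rot": [0,0,0],"jaw": 0.5}
    - {"slide": [-0.5,43,10.5],"delta_rot": [0,0,0],"jaw": 0.5}
    - {"slide": [-0.5,46,10.5],"delta_rot": [0,0,0],"jaw": 0.5}
    - {"slide": [-0.5,47.7,10.5],"delta_rot": [0,0,0],"jaw": 0.5}
    - {"slide": [-0.5,47.7,10.5],"delta_rot": [0,0,0],"jaw": 0.5}
    - {"slide": [-0.5,47.7,10.5],"delta_rot": [0,0,0],"jaw": 0.5}

```text
clock: 28.92
tcp_pos: [0.5271, 0.1307, 0.1433]
ee_rot: [3.122, 0.34, -0.0]
wrist_force: [0.8, 0.0, -4.8]
gripper_width: 0.719
finger_force: 67.9
```

```bash
python3 walls.py s5
```

```text
top near 21 z98 0.0643 s98 -0.0029 ang~1.63
top right 34 z98 0.0642 s98 -0.0012 ang~1.61
scene far 51 z98 0.0651 s98 -0.0001 ang~1.60
scene near 155 z98 0.0650 s98 0.0011 ang~1.60
scene left 207 z98 0.0626 s98 0.0018 ang~1.70
scene right 301 z98 0.0631 s98 0.0065 ang~1.54
[0.52715719 0.13059563 0.14329022] [-0.09474351 -0.32910892 -5.43917979]
```

View pics/s5.png

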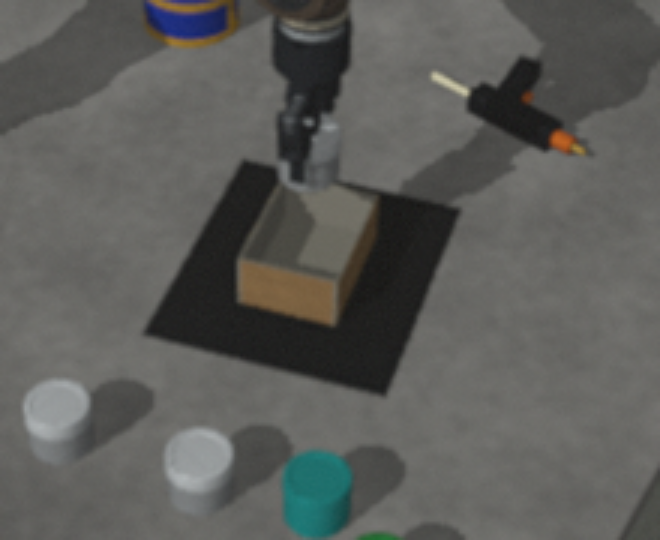

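The tin is upright above the tray at (310,155), and the walls stand. Lowering now.

>>> send_rows:
  series:
    - {"slide": [0,0.1,-3],"delta_rot": [0,0,0],"jaw": 0.5}
    - {"slide": [0,0.1,-6],"delta_rot": [0,0,0],"jaw": 0.5}
    - {"slide": [0,0.1,-9],"delta_rot": [0,0,0],"jaw": 0.5}
    - {"slide": [0,0.1,-11],"delta_rot": [0,0,0],"jaw": 0.5}
    - {"slide": [0,0.1,-12.2],"delta_rot": [0,0,0],"jaw": 0.5}
    - {"slide": [0,0.1,-12.7],"delta_rot": [0,0,0],"jaw": 0.5}
    - {"slide": [0,0.1,-13],"delta_rot": [0,0,0],"jaw": 0.5}
    - {"slide": [0,0.1,-13],"delta_rot": [0,0,0],"jaw": 0.5}

```text
clock: 30.08
tcp_pos: [0.5278, 0.1327, 0.0142]
ee_rot: [3.123, 0.341, 0.003]
wrist_force: [-1.0, 0.3, -5.7]
gripper_width: 0.722
finger_force: 67.9
```

>>> send_rows:
  series:
    - {"slide": [0,0,-0.1],"delta_rot": [0,0,0],"jaw": 0.5}
    - {"slide": [0,0,-0.2],"delta_rot": [0,0,0],"jaw": 0.5}
    - {"slide": [0,0,-0.2],"delta_rot": [0,0,0],"jaw": 0.5}

```text
clock: 30.45
tcp_pos: [0.5278, 0.1327, 0.0138]
ee_rot: [3.123, 0.342, 0.001]
wrist_force: [-5.3, -2.2, 8.0]
gripper_width: 0.713
finger_force: 69.4
```

Contact, so I release and withdraw.

>>> send_rows:
  series:
    - {"slide": [0,0,0.1],"delta_rot": [0,0,0],"jaw": 0.5}
    - {"slide": [0,0,0.1],"delta_rot": [0,0,0],"jaw": 1}
    - {"slide": [0,0,0.1],"delta_rot": [0,0,0],"jaw": 1}
    - {"slide": [0,0,0.1],"delta_rot": [0,0,0],"jaw": 1}
    - {"slide": [0,0,0.1],"delta_rot": [0,0,0],"jaw": 1}
    - {"slide": [0,0,3],"delta_rot": [0,0,0],"jaw": 1}
    - {"slide": [0,0,7],"delta_rot": [0,0,0],"jaw": 1}
    - {"slide": [0,0,13],"delta_rot": [0,0,0],"jaw": 1}
    - {"slide": [0,-6,17],"delta_rot": [0,0,0],"jaw": 1}
    - {"slide": [0,-12,17],"delta_rot": [0,0,0],"jaw": 1}
    - {"slide": [0,-18,17],"delta_rot": [0,0,0],"jaw": 1}
    - {"slide": [0,-18,17],"delta_rot": [0,0,0],"jaw": 1}
    - {"slide": [0,-18,17],"delta_rot": [0,0,0],"jaw": 1}

```text
clock: 32.08
tcp_pos: [0.5268, -0.0474, 0.181]
ee_rot: [-3.122, -0.339, 0.001]
wrist_force: [-0.2, -0.3, 0.1]
gripper_width: 1.002
finger_force: 0.0
```

```bash
python3 walls.py s6; python3 - <<'E'
from h import *
for n in ["top","scene"]:
    f=viewer.grab_frame(n); W=cloud(f)
    for c,zr in [((.527,.132),(.052,.075)),((.596,-.179),(.045,.07)),((.45,-.199),(.045,.07))]:
        m=(np.hypot(W[...,0]-c[0],W[...,1]-c[1])<.041)&(W[...,2]>zr[0])&(W[...,2]<zr[1])
        p=W[m]
        if len(p)>10: print(n,cv2.minEnclosingCircle(p[:,:2].astype(np.float32)),np.median(p[:,2]))
E
```

```text
top far 189 z98 0.0638 s98 0.0033 ang~1.56
top near 118 z98 0.0647 s98 -0.0024 ang~1.63
top left 108 z98 0.0651 s98 -0.0007 ang~1.65
top right 45 z98 0.0651 s98 -0.0012 ang~1.62
scene far 43 z98 0.0647 s98 -0.0000 ang~1.61
scene near 150 z98 0.0645 s98 0.0017 ang~1.60
scene left 237 z98 0.0643 s98 0.0024 ang~1.67
scene right 312 z98 0.0630 s98 0.0068 ang~1.53
[ 0.52684101 -0.04594363  0.1809885 ] [ 0.63096641  0.50294314 -0.1917542 ]
top ((0.5293289422988892, 0.13265100121498108), 0.030951736494898796) 0.058885020614188016
top ((0.5937179327011108, -0.20720581710338593), 0.014420217834413052) 0.05507695976826673
top ((0.4510191082954407, -0.19981923699378967), 0.03216596320271492) 0.05378657520063023
scene ((0.5288318395614624, 0.1285410225391388), 0.03460806608200073) 0.05816435382476041
scene ((0.5971769690513611, -0.18255279958248138), 0.03402145951986313) 0.05270616882586909
scene ((0.4496087431907654, -0.20170991122722626), 0.03372807800769806) 0.05352003586016317
```

View pics/s6.png

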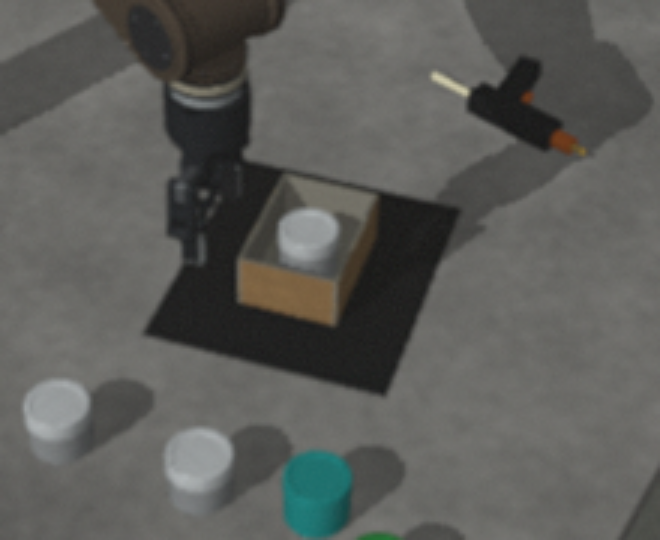

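The tin stands centred in the tray, the walls are up, and the other two tins are in place.

```bash
python3 -c "
from rig import workorder
print(workorder.sign_off())"
```

```text
the job is handed in; nothing more can be done
None
```

The job is handed in: all four walls are folded up, the full tin (tin b by my labels, 5.2 N) stands on the tray floor, and the other two tins are back in place; the sign-off returned no verdict.

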